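Clamp up a tongue-and-groove sample panel dry

TASK

Clamp up the small tongue-and-groove sample panel dry in the panel clamp. Lay the pieces flat across both rails, centred, side by side with their ends in line, in this order from the fixed jaw: the plain packing block, the wide starter board with its square edge to that block, the narrow board, and last the grooved block, whose groove shields the narrow board's tongue from the jaw. Then slide the sliding jaw up until every joint is closed tight, let go of everything, and leave the tin of nails where it stands.

Things in the scene. Friction and masses are not known exactly. Their poses are not given: they have to be found in the camera images.
- panel_clamp: Grey panel clamp fixed to the bench, turned under 10 degrees: two steel rails along its y, 12 mm wide, centred at x = -26 and +26 mm, open between except ties up to 21 mm high; rail tops 36 mm above the bench. Origin on the bench, mid-rails. +y (robot's left) points to the fixed jaw: flat face at y = +135 mm, 96 mm wide, rising 24 mm above the rail tops. Rails end at y = -206 mm.
- sliding_jaw (a joint): Travel of the clamp's sliding jaw towards the fixed jaw, m, 0 to 0.125; its face is at clamp y = -140 mm plus this. Starts nearly open (0 to 0.012). The four pieces pressed together take up 158 mm, so closed it reads about 0.117. Slides with about 3 N of drag, stays where left, pushes loose pieces along the rails ahead of it.
- jaw_face (a point): Middle of the sliding jaw's flat face (96 mm wide, 24 mm high above the rail tops), at rail-top height; axes as the clamp's.
- jaw_grip (a point): Point in the sliding jaw's upright wooden grip, 36 mm behind the jaw face, 52 mm above the rail tops (88 mm above the bench). The grip is 16 mm thick along clamp y, 48 mm long along x, from 22 to 71 mm above the rail tops: pinch it across the 16 mm and move it along y.
- plain_block: Plain packing block of darker wood, 90 (x) x 26 (y) x 40 (z) mm, no groove, the slimmest piece; goes against the fixed jaw. Origin at the centre of its underside. It is alike both ways round. Starts flat on the bench, its +y within 20 degrees of world +y (robot's left), roughly as it must lie in the clamp.
- starter_board: Wide pine starter board, 90 (x) x 54 (y) x 20 (z) mm, plus a tongue standing 6 mm out of its -y edge, 7 to 13 mm above the underside; the +y edge is square. Origin: centre of the 54 mm body's underside. Gripped across y it measures 60 mm, middle at y = -3 mm. Starts flat on the bench, its +y within 20 degrees of world +y (robot's left), roughly as it must lie in the clamp.
- narrow_board: Narrow pine board, 90 (x) x 42 (y) x 20 (z) mm, plus a tongue like the starter's, 6 mm out of its -y edge; its +y edge has a groove 8 mm deep, 9 mm high, for the starter's tongue. Origin: centre of the 42 mm body's underside. Gripped across y: 48 mm, middle at y = -3 mm. Starts flat on the bench, its +y within 20 degrees of world +y (robot's left), roughly as it must lie in the clamp.
- grooved_block: Grooved block of darker wood, 90 (x) x 36 (y) x 40 (z) mm; groove 8 mm deep along the +y side, 5.5 to 14.5 mm above the underside, for the narrow board's tongue; the -y side is plain, for the sliding jaw. Origin: centre of its underside. Starts flat on the bench, its +y within 20 degrees of world +y (robot's left), roughly as it must lie in the clamp.
- nail_tin: Round tin of nails with a green and white label, 69 mm across and 75 mm high, standing among the pieces; not to be disturbed. Origin at the centre of its underside.

How it is judged:
By the outcome, as a careful person would: the job done as asked, in the order asked, and still so for the second after the job is handed in, with the robot touching nothing.
It also fails if it takes over 125 s, if anything falls off the work surface, if the arm or the gripper's body presses on something with over 40 N, if the wrist force passes 120 N, or if a joint passes its speed limit or range.

ROBOT

A 6-joint arm with a two-finger parallel gripper is mounted at the origin on a cart in front of the work surface, level with it; the furniture and walls round the work are solid. World frame = base frame: x ahead of the robot, y to its left, z up, the work surface at z = 0. Lengths are in m, angles in degrees, forces in N, time in s.
With the tool pointing down it reaches from about 0.3 to 0.775 m from the base axis. Payload 14.6 kg.
Tool frame: the origin (TCP) lies at the very end of the fingers, on their centre line; the grasp point (between the pads) lies 19 mm behind it (arm.hold_point_z is the distance from the TCP to the grasp point, in m); z points along the fingers, y is the direction in which the jaws open and shut (so a half turn about z gives the same grasp; the last joint's range is limited). The gripper opens to 94 mm and grips with 3 to 60 N. Pads are 16 mm wide; open, the fingers measure 119 mm over their backs; the gripper's body (75 mm by 177 mm) begins 78 mm behind the grasp point.
Start: joints at [67.174, 17.183, 87.147, -0, 75.671, -3.816], TCP at [0.179, 0.52, 0.205] pointing down, gripper open.
Joint ranges: [-173.82, 173.82], [-45.26, 126.66], [13.44, 144.39], [-59.66, 239.66], [0, 175.72], [-146.38, 146.38]. Speed limits (degrees/s): [127.2, 127.2, 147.25, 180, 180, 180].

INTERFACE

Orientations are given as [roll, pitch, yaw] about the fixed x, y, z axes, in that order (R = Rz(yaw) Ry(pitch) Rx(roll)).
In Python, from rig import arm, viewer, close_job gives the robot as it stands.
- The arm moves only by the shell command python3 -m jog 'ROWS' [OPENING] [FORCE]. ROWS is JSON, a list that holds one entry, the list of rows, each a list of 6 numbers: the shift along the tool's x, y, z each as a share of 20 mm, from -1 to 1, then the turn, a rotation vector about the tool's x, y, z each as a share of 4 degrees, from -1 to 1. A call has 1 to 5 rows; each row shifts and turns the pose as measured when the row begins, along the tool's axes as they then stand; what a row does not reach is not made up. A row lasts 1/8 s, in which the tool goes at most 62.5 mm and 10.7 degrees, less where a joint would pass 70% of its speed; a pose out of reach is approached as far as the arm can. A call with a number of a shift or a turn outside -1 to 1 is refused whole. A call with a gripper value outside its range is refused whole. OPENING is the opening, from -1 (shut) to 1 (fully open), set as the call begins (- or left out, the last holds). The fingers move at their own pace and stop on an object; FORCE is the grip in N (left out, the last holds). Time passes only in rows, so rows that do not move let the fingers close. It gives the time, the measured TCP pose, the force and the opening at its end, in the units of the state.
- arm.sense(): the state, without advancing time (a new reading comes with each control period).
- viewer.camera(name): name is "scene" or "top"; returns a dict with "frame" (384x512x3 uint8, blue, green, red), "fx", "fy", "cx", "cy" (pixels), "dist" ([k1, k2, p1, p2, k3] as OpenCV has them; the pictures are not rectified), "xyz" and "attitude" of the camera in the world. Camera axes: x right, y down, z forward; pixel columns grow to the right and rows downward; lengths in m; the calibration is good to about 2 mm. A picture is of the moment at which its call begins. There is no depth.
- close_job(): hands the job in, once; it reports no verdict.
The state is a dict: "time_s": time; "qpos": joint angles; "dq": joint speeds; "joint_torque": joint torques, N m; "position": TCP position; "tool_rot": TCP orientation; "force": force on the tool from outside, world axes, zero at the start; "torque": the same for the moment, N m; "width": finger opening in m.
Only numpy, scipy, OpenCV 4.12 (cv2) and the standard library are available. Lean on these libraries where they do the work, as an engineer would, in place of code of your own. Each camera call takes 0.05 s, during which the arm holds its last target. There are 200 camera calls.

## Working session

There is one attempt and no reset: what is moved stays moved. The work goes in short steps, Python scripts to look and compute and a shell command to move; the robot and the scene stay as the last step left them, time stands still between calls to the robot, and variables do not carry over. Pictures are saved under pics/ and viewed, about 12 in all and at most 16, crops included, and the job is handed in when it is done.

```bash
ls; mkdir -p pics; python3 - <<'E'
from rig import arm, viewer
import cv2
for n in ("scene","top"):
    c=viewer.camera(n); cv2.imwrite(f"pics/{n}0.png",c["frame"]); print(n,{k:v for k,v in c.items() if k!="frame"})
print(arm.sense(), arm.hold_point_z)
E
```

```text
pics
scene {'fx': 348.4404609830573, 'fy': 348.4404609830573, 'cx': 252.33744283597662, 'cy': 197.00600817833526, 'dist': array([-0.01289731,  0.        ,  0.        ,  0.        ,  0.        ]), 'xyz': array([ 0.24247073, -0.62815589,  0.62713609]), 'attitude': array([-1.30491735e+02,  7.38651974e-02, -2.98131919e+01])}
top {'fx': 372.9148256494909, 'fy': 372.9148256494909, 'cx': 258.8137145037442, 'cy': 193.69900718503678, 'dist': array([0.03468194, 0.        , 0.        , 0.        , 0.        ]), 'xyz': array([ 0.38725091, -0.03234487,  0.98603037]), 'attitude': array([-170.33064492,   -2.07877274,  -88.94525949])}
{'time_s': 0.1, 'qpos': array([ 6.71732160e+01,  1.72140816e+01,  8.71766307e+01, -1.00044975e-03,
        7.56708157e+01, -3.81859040e+00]), 'dq': array([ 0.04655661, -0.00584126, -0.10044998, -0.09414836,  0.0042654 ,
       -0.05115469]), 'joint_torque': array([ 2.11950828e-03, -5.32649624e+01, -3.53285766e+01,  7.09657255e-02,
        2.34694808e-02, -7.19243758e-05]), 'position': array([0.17907573, 0.5197786 , 0.20492823]), 'tool_rot': array([-1.79938544e+02, -3.13071404e-03,  1.60992053e+02]), 'force': array([ 0.19915381, -0.69723141,  0.81001955]), 'torque': array([-0.02038184, -0.03261427, -0.05192592]), 'width': 0.09389683232870018} 0.0188
```

View pics/scene0.png

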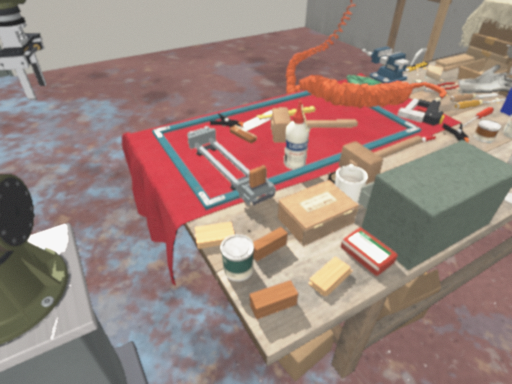

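View pics/top0.png

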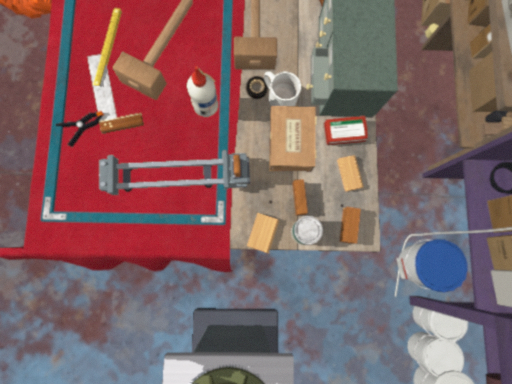

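The top view shows the pine boards near (263,232), which is the wider one, and (349,173). The dark blocks are near (300,197), the slim one, and (351,225). The tin is at (308,230), and the clamp runs from column 100 to 248 along row ~175, with its jaw on the right. Next I'll zoom in and measure.

```bash
cat > h.py <<'E'
import numpy as np, cv2
from scipy.spatial.transform import Rotation as R
from rig import arm, viewer
def rot(a): return R.from_euler('xyz',a,degrees=True).as_matrix()
def KD(c): return np.array([[c['fx'],0,c['cx']],[0,c['fy'],c['cy']],[0,0,1]]),c['dist']
def ray(c,px,z):
    K,d=KD(c); p=cv2.undistortPoints(np.float64(px).reshape(-1,1,2),K,d).reshape(-1,2)
    v=np.c_[p,np.ones(len(p))]@rot(c['attitude']).T; o=c['xyz']
    return (o+v*((z-o[2])/v[:,2])[:,None])[:,:2]
def proj(c,P):
    Rm=rot(c['attitude']); K,d=KD(c); P=np.float64(P).reshape(-1,3)
    rv=cv2.Rodrigues(Rm.T)[0]; return cv2.projectPoints(P,rv,-Rm.T@c['xyz'],K,d)[0].reshape(-1,2)
def zoom(c,x0,y0,x1,y1,s): return cv2.resize(c['frame'][y0:y1,x0:x1],None,fx=s,fy=s,interpolation=cv2.INTER_CUBIC)
E
python3 - <<'E'
from h import *
c=viewer.camera("top")
cv2.imwrite("pics/topz.png",zoom(c,236,145,381,255,5))
cv2.imwrite("pics/clz.png",zoom(c,92,145,252,200,5))
hsv=cv2.cvtColor(c['frame'],cv2.COLOR_BGR2HSV)
for (x,y) in [(263,232),(300,197),(351,225),(349,173),(270,200),(240,170),(292,197)]: print(x,y,hsv[y,x],c['frame'][y,x])
print(hsv[225,338:366].tolist()); print(hsv[197,288:312].tolist())
E
```

```text
263 232 [ 17 123 231] [120 183 231]
300 197 [ 14 166 167] [ 58 108 167]
351 225 [ 13 166 166] [ 58 106 166]
349 173 [ 17 124 225] [116 177 225]
270 200 [ 14  51 114] [ 91 102 114]
240 170 [ 11 101  93] [56 69 93]
292 197 [ 15  59 150] [115 133 150]
[[18, 36, 105], [13, 34, 104], [15, 54, 104], [12, 98, 101], [13, 140, 104], [14, 173, 127], [14, 173, 159], [14, 172, 169], [14, 169, 173], [13, 166, 178], [13, 170, 174], [14, 169, 171], [14, 174, 166], [13, 166, 166], [14, 172, 168], [13, 166, 172], [14, 168, 170], [13, 162, 172], [14, 170, 171], [13, 161, 170], [13, 132, 154], [13, 82, 127], [15, 56, 119], [19, 41, 117], [18, 43, 120], [20, 50, 118], [14, 46, 117], [15, 52, 118]]
[[17, 52, 162], [15, 52, 163], [18, 50, 152], [16, 44, 149], [15, 59, 150], [14, 91, 149], [14, 129, 148], [14, 158, 155], [13, 163, 164], [13, 168, 172], [14, 167, 174], [14, 172, 168], [14, 166, 167], [13, 163, 164], [14, 172, 159], [14, 166, 158], [13, 160, 155], [13, 139, 138], [14, 90, 111], [13, 49, 94], [18, 41, 93], [16, 40, 95], [12, 41, 94], [16, 40, 95]]
```

View pics/topz.png

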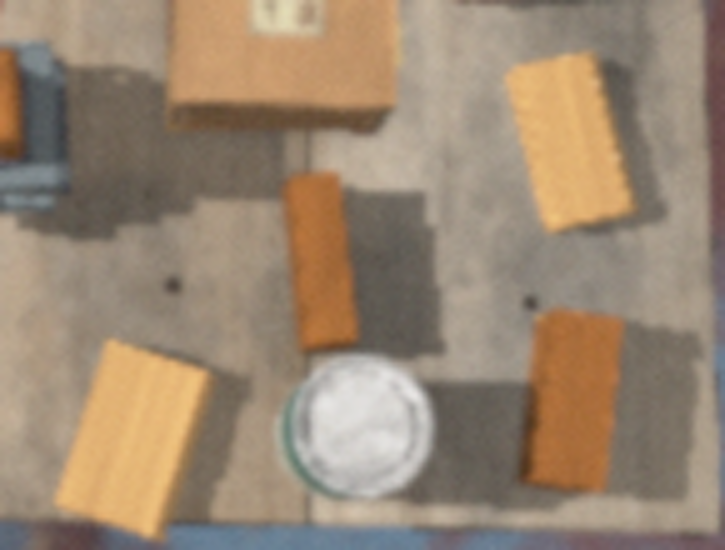

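View pics/clz.png

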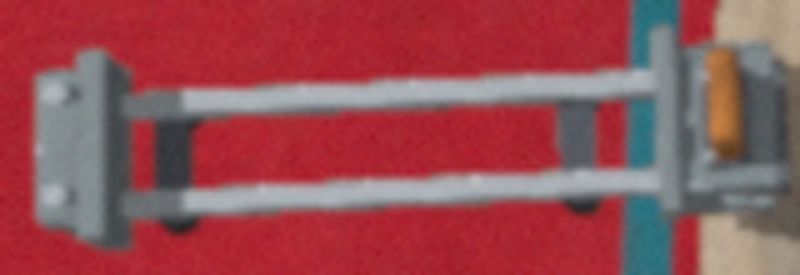

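The zoom shows four pieces, the tin clear of them all, and clamp rails from crop (185,102)/(185,203) to (650,83)/(660,182). The sliding jaw is open at the right. I'll measure all of these.

```bash
cat > meas.py <<'E'
from h import *
# box silhouette: edges facing the camera belong to the bottom, the others to the top
def piece(c,mask,s,x0,y0,zb,h,tongue=0):
    n,cs,_=0,*cv2.findContours(mask,cv2.RETR_EXTERNAL,cv2.CHAIN_APPROX_NONE)
    k=max(cs,key=cv2.contourArea); 
    ctr=lambda p:(np.float64(p)+.5)/s-.5+[x0,y0]
    w=ray(c,ctr(k.reshape(-1,2)),zb+h)               # to plane (metric)
    (cx,cy),(a,b),ang=cv2.minAreaRect(np.float32(w*1000))
    B=cv2.boxPoints(((cx,cy),(a,b),ang))/1000; m=B.mean(0)
    E=[]
    for i in range(4):
        e=(B[i]+B[(i+1)%4])/2; nrm=(e-m)/np.linalg.norm(e-m); E.append((e,nrm))
    # piece +y axis: the short direction nearest world +y
    L=[(e,n) for e,n in E if abs(n[1])>.7]; S=[(e,n) for e,n in E if abs(n[1])<=.7]
    yax=max(L,key=lambda t:t[1][1])[1]; xax=np.array([yax[1],-yax[0]])
    o=c['xyz']
    def fix(e,n):
        z=zb+h
        if n@(o[:2]-e)>0: z=zb
        if tongue and n@yax<0: z=zb+.013
        r=(e-o[:2])/(zb+h-o[2])
        return o[:2]+r*(z-o[2])
    d=lambda ax,es:sorted([fix(e,n)@ax for e,n in es])
    ya,yb=d(yax,L); xa,xb=d(xax,S)
    yc=(ya+yb)/2+(.003 if tongue else 0)
    return xax*(xa+xb)/2+yax*yc, np.degrees(np.arctan2(-yax[0],yax[1])), (xb-xa)*1000,(yb-ya)*1000
def dark(z): h=cv2.cvtColor(z,cv2.COLOR_BGR2HSV); return cv2.inRange(h,(8,112,60),(20,255,255))
def pine(z): h=cv2.cvtColor(z,cv2.COLOR_BGR2HSV); return cv2.inRange(h,(10,85,150),(24,255,255))
E
python3 - <<'E'
from meas import *
c=viewer.camera("top"); s=6
for n,roi,f,h,t in [("plain",(288,175,312,220),dark,.04,0),("starter",(243,208,285,256),pine,.02,1),("narrow",(333,150,368,196),pine,.02,1),("grooved",(336,203,366,248),dark,.04,0)]:
    z=zoom(c,*roi,s); p,a,w,d=piece(c,f(z),s,roi[0],roi[1],0,h,t); print(n,p.round(4),round(a,1),round(w,1),round(d,1))
# rails
s=5; z=zoom(c,92,145,252,200,s); hsv=cv2.cvtColor(z,cv2.COLOR_BGR2HSV); m=cv2.inRange(hsv,(0,0,125),(180,70,255))
mid=[]
for rows in ((75,125),(170,220)):
    q=[]
    for x in range(220,630,3):
        r=np.where(m[rows[0]:rows[1],x])[0]
        if len(r)>8: q.append((x,r.mean()+rows[0],len(r)))
    q=np.array(q); w=ray(c,(q[:,:2]+.5)/s-.5+[92,145],.036); k=np.polyfit(w[:,1],w[:,0],1); print("rail x=%.4f*y+%.4f"%tuple(k),np.std(w[:,0]-np.polyval(k,w[:,1])),len(q), q[:,2].mean()/s*2.6); mid.append(k)
k=np.mean(mid,0); print("sep",(mid[0][1]-mid[1][1])*1000,"yaw",np.degrees(-np.arctan(k[0])),k)
for nm,px,zz in [("fixed face bottom?",(130,150),.036),("fixed top edge",(106,150),.060),("fixed top edge if 130",(130,150),.06),("jaw front top",(650,130),.060),("grip L",(706,105),.107),("grip R",(740,105),.107),("grip top",(722,48),.107),("grip bot",(724,158),.107)]:
    print(nm,ray(c,[(np.array(px)+.5)/s-.5+[92,145]],zz).round(4))
E
```

```text
plain [ 0.5463 -0.1716] 6.2 89.3 26.6
starter [ 0.4531 -0.0724] -17.0 94.1 59.9
narrow [ 0.6174 -0.3066] 13.0 92.9 48.1
grooved [ 0.4756 -0.3031] -7.6 88.9 35.4
rail x=-0.0740*y+0.6363 0.0005250392452958525 137 12.855766423357663
rail x=-0.0755*y+0.5845 0.00036768214562739803 137 13.523795620437957
sep 51.864567111351235 yaw 4.272564286996883 [-0.07470884  0.61039589]
fixed face bottom? [[0.5905 0.2987]]
fixed top edge [[0.5851 0.302 ]]
fixed top edge if 130 [[0.5854 0.2903]]
jaw front top [[0.6028 0.0325]]
grip L [[0.605  0.0027]]
grip R [[ 0.6055 -0.0137]]
grip top [[ 0.6337 -0.0042]]
grip bot [[ 0.5791 -0.0067]]
```

```bash
cat > tgt.py <<'E'
# usage: tgt.py x y z yaw -> shift (20 mm units) in tool axes now and in target axes, turn (4 deg units) in tool axes
import sys; from h import *
s=arm.sense(); x,y,z,a=map(float,sys.argv[1:5])
Rn=rot(s['tool_rot']); Rt=rot([180,0,a]); d=np.array([x,y,z])-s['position']
print("t=%.1f"%s['time_s'],"pos",s['position'].round(4),"yaw",s['tool_rot'].round(1),"w %.1f"%(s['width']*1000),"F",s['force'].round(1),"q6 %.0f"%s['qpos'][5])
print("  now-axes",(Rn.T@d/.02).round(2)," target-axes",(Rt.T@d/.02).round(2)," turn",(np.degrees(R.from_matrix(Rn.T@Rt).as_rotvec())/4).round(2))
E
python3 tgt.py .5463 -.1716 .16 186.2
python3 -m jog '[[[0,0,0,0,0,-1],[0,0,0,0,0,-1],[0,0,0,0,0,-1],[0,0,0,0,0,-1],[0,0,0,0,0,-1]]]' 1
python3 tgt.py .5463 -.1716 .16 186.2
```

```text
t=0.2 pos [0.1791 0.5199 0.2051] yaw [-180.   -0.  161.] w 94.0 F [0.4 0.2 0.4] q6 -4
  now-axes [-28.62 -26.7    2.27]  target-axes [-14.52 -36.35   2.26]  turn [-0.01 -0.   -6.3 ]
time_s: 0.82
position: [0.1789, 0.5195, 0.2042]
tool_rot: [-179.9, -0.1, -178.4]
force: [-1.1, -0.5, -1.0]
width: 0.094
t=0.8 pos [0.1789 0.5195 0.2042] yaw [-1.799e+02 -1.000e-01 -1.784e+02] w 94.0 F [-1.1 -0.5 -1. ] q6 -24
  now-axes [-17.4  -35.05   2.27]  target-axes [-14.53 -36.33   2.21]  turn [-0.03 -0.02 -1.15]
```

```bash

python3 -m jog '[[[-0.5,-1,0,0,0,-0.5],[-0.5,-1,0,0,0,-0.5],[-0.5,-1,0,0,0,0],[-0.5,-1,0,0,0,0],[-0.5,-1,0,0,0,0]]]' >/dev/null
python3 -m jog '[[[-0.5,-1,0,0,0,0],[-0.5,-1,0,0,0,0],[-0.5,-1,0,0,0,0],[-0.5,-1,0,0,0,0],[-0.5,-1,0,0,0,0]]]' >/dev/null
python3 -m jog '[[[-0.5,-1,0,0,0,0],[-0.5,-1,0,0,0,0],[-0.5,-1,0,0,0,0],[-0.5,-1,0,0,0,0],[-0.5,-1,0,0,0,0]]]' >/dev/null
python3 -m jog '[[[-0.5,-1,0,0,0,0],[-0.5,-1,0,0,0,0],[-0.5,-1,0,0,0,0],[-0.5,-1,0,0,0,0],[-0.5,-1,0,0,0,0]]]' >/dev/null
python3 -m jog '[[[-0.3,-1,0,0,0,0],[-0.3,-1,0,0,0,0],[-0.3,-1,0,0,0,0],[-0.3,-1,0,0,0,0],[-0.3,-1,0,0,0,0]]]' >/dev/null
python3 -m jog '[[[-0.3,-1,0,0,0,0],[-0.3,-1,0,0,0,0],[-0.3,-1,0,0,0,0],[-0.3,-1,0,0,0,0],[-0.3,-1,0,0,0,0]]]' >/dev/null
python3 tgt.py .5463 -.1716 .1 186.2
```

```text
t=4.6 pos [ 0.5045 -0.0721  0.2033] yaw [-179.8   -0.3 -174.1] w 94.1 F [0.6 0.3 0.1] q6 -108
  now-axes [-1.59 -5.14  5.18]  target-axes [-1.54 -5.17  5.16]  turn [-0.06 -0.08 -0.07]
```

```bash

python3 -m jog '[[[-0.3,-1,0.6,0,0,0],[-0.3,-1,0.6,0,0,0],[-0.3,-1,0.6,0,0,0],[-0.3,-1,0.6,0,0,0],[-0.3,-1,0.6,0,0,0]]]' >/dev/null
python3 tgt.py .5463 -.1716 .012 186.2
```

```text
t=5.2 pos [ 0.5462 -0.1753  0.1383] yaw [-179.8   -0.4 -174.1] w 94.1 F [ 0.2  0.6 -0.3] q6 -117
  now-axes [-0.06  0.2   6.31]  target-axes [-0.03  0.18  6.31]  turn [-0.05 -0.09 -0.07]
```

```bash
python3 - <<'E'
from h import *
c=viewer.camera("top"); cv2.imwrite("pics/p1.png",np.hstack([zoom(c,250,140,380,255,3),zoom(viewer.camera("scene"),180,190,320,305,3)[:345]]))
E
```

```text
(no output)
```

View pics/p1.png

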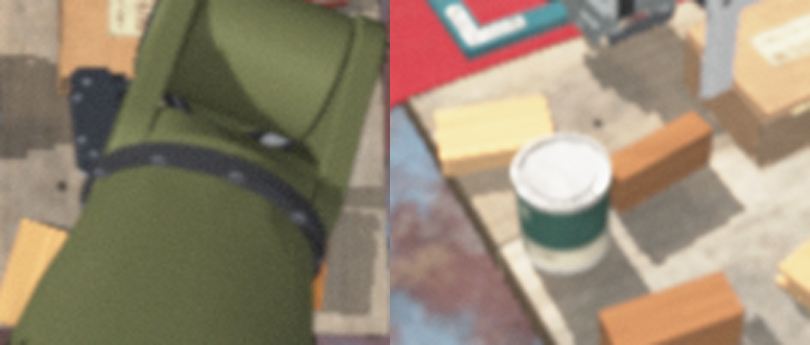

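The arm hides the block from above. In the scene view the block lies clear between the tin and the carton, with a fingertip above the carton corner, so I'll descend.

```bash

python3 -m jog '[[[0,0.2,1,0,0,0],[0,0,1,0,0,0],[0,0,1,0,0,0],[0,0,1,0,0,0],[0,0,1,0,0,0]]]' >/dev/null
python3 -m jog '[[[0,0,0.9,0,0,0],[0,0,0.4,0,0,0]]]' >/dev/null
python3 tgt.py .5463 -.1716 .012 186.2
python3 -m jog '[[[0,0,0,0,0,0],[0,0,0,0,0,0],[0,0,0,0,0,0],[0,0,0,0,0,0],[0,0,0,0,0,0]]]' -1 25
python3 tgt.py .5904 .2676 .14 184.27
```

```text
t=6.2 pos [ 0.5439 -0.1708  0.0073] yaw [-179.9   -0.4 -174.1] w 93.8 F [ 0.4 -1.5 -0.1] q6 -117
  now-axes [-0.11 -0.05 -0.23]  target-axes [-0.11 -0.05 -0.23]  turn [-0.03 -0.11 -0.08]
time_s: 6.8
position: [0.5448, -0.171, 0.0089]
tool_rot: [-179.8, -0.3, -174.1]
force: [-0.9, 0.8, -0.3]
width: 0.0475
t=6.8 pos [ 0.5448 -0.171   0.0089] yaw [-179.8   -0.3 -174.1] w 47.5 F [-0.9  0.8 -0.3] q6 -117
  now-axes [-4.48 21.56 -6.65]  target-axes [-3.91 21.7  -6.55]  turn [-0.05 -0.08  0.4 ]
```

```bash

python3 -m jog '[[[0,0,0,0,0,0],[0,0,0,0,0,0],[0,0,0,0,0,0],[0,0,0,0,0,0]]]' 
python3 -m jog '[[[0,0,-1,0,0,0],[0,0,-1,0,0,0],[0,0,-1,0,0,0],[0,0,-1,0,0,0],[0,0,-1,0,0,0.4]]]'
python3 tgt.py .589 .2676 .14 184.27
```

```text
time_s: 7.3
position: [0.5448, -0.1711, 0.0091]
tool_rot: [-179.8, -0.3, -174.1]
force: [-0.2, 0.2, 0.0]
width: 0.0258
time_s: 7.92
position: [0.544, -0.1701, 0.1097]
tool_rot: [-179.9, -0.5, -175.8]
force: [0.2, -0.6, -1.0]
width: 0.0259
t=7.9 pos [ 0.544  -0.1701  0.1097] yaw [-179.9   -0.5 -175.8] w 25.9 F [ 0.2 -0.6 -1. ] q6 -115
  now-axes [-3.85 21.66 -1.58]  target-axes [-3.87 21.66 -1.51]  turn [-0.02 -0.14 -0.01]
```

```bash

python3 -m jog '[[[0,1,-0.8,0,-0.1,0],[0,1,-0.8,0,0,0],[0,1,-0.5,0,0,0],[-0.3,1,0,0,0,0],[-0.3,1,0,0,0,0]]]' >/dev/null
python3 -m jog '[[[-0.2,1,0,0,0,0],[-0.2,1,0,0,0,0],[-0.2,1,0,0,0,0],[-0.2,1,0,0,0,0],[-0.2,1,0,0,0,0]]]' >/dev/null
python3 -m jog '[[[-0.2,1,0,0,0,0],[-0.2,1,0,0,0,0],[-0.2,1,0,0,0,0],[-0.2,1,0,0,0,0],[-0.2,1,0,0,0,0]]]' >/dev/null
python3 -m jog '[[[-0.2,1,0,0,0,0],[-0.2,1,0,0,0,0],[-0.2,1,0,0,0,0],[-0.2,1,0,0,0,0],[-0.2,1,0,0,0,0]]]' >/dev/null
python3 tgt.py .589 .2676 .07 184.27
```

```text
t=10.4 pos [0.5776 0.2695 0.1543] yaw [-179.9   -0.4 -175. ] w 26.0 F [ 0.1 -0.5 -0.5] q6 -73
  now-axes [-0.59 -0.14  4.21]  target-axes [-0.56 -0.14  4.21]  turn [-0.01 -0.1   0.19]
```

```bash

python3 -m jog '[[[-0.5,-0.1,0.8,0,-0.1,0.2],[0,0,0.8,0,0,0],[0,0,0.8,0,0,0],[0,0,0.8,0,0,0],[0,0,0.6,0,0,0]]]' >/dev/null
python3 tgt.py .589 .2676 .046 184.27
python3 - <<'E'
from h import *
c=viewer.camera("top"); d=viewer.camera("scene"); cv2.imwrite("pics/p2.png",np.hstack([zoom(c,80,130,210,215,3),zoom(d,170,110,300,195,3)]))
E
```

```text
t=11.1 pos [0.588  0.2683 0.0722] yaw [-1.799e+02 -1.000e-01 -1.758e+02] w 25.6 F [-0.8  0.8 -0.3] q6 -73
  now-axes [-0.05 -0.04  1.31]  target-axes [-0.05 -0.04  1.31]  turn [-0.02 -0.01 -0.02]
```

View pics/p2.png

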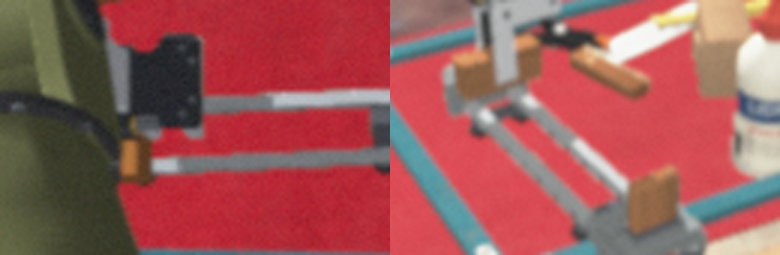

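The gripper holds the block over both rails in front of the fixed jaw, so I'll lower and release it.

```bash

python3 -m jog '[[[-0.1,0,0.7,0,0,0],[0,0,0.45,0,0,0],[0,0,0,0,0,0]]]'
python3 tgt.py .589 .2676 .045 184.27
```

```text
time_s: 11.52
position: [0.5901, 0.2684, 0.048]
tool_rot: [-179.9, -0.1, -175.8]
force: [-0.0, 0.1, -1.0]
width: 0.0258
t=11.5 pos [0.5901 0.2684 0.048 ] yaw [-1.799e+02 -1.000e-01 -1.758e+02] w 25.8 F [-0.   0.1 -1. ] q6 -73
  now-axes [ 0.06 -0.04  0.15]  target-axes [ 0.06 -0.04  0.15]  turn [-0.02 -0.02 -0.02]
```

```bash

python3 -m jog '[[[0.05,0,0.15,0,0,0],[0,0,0,0,0,0]]]'
python3 -m jog '[[[0,0,0,0,0,0],[0,0,0,0,0,0],[0,0,0,0,0,0]]]' -0.26
python3 -m jog '[[[0,0,-1,0,0,0],[0,0,-1,0,0,0],[0,0,-1,0,0,0],[0,0,-1,0,0,0],[0,0,-1,0,0,0]]]'
python3 tgt.py .4522 -.0753 .16 163
```

```text
time_s: 11.78
position: [0.5894, 0.2685, 0.0455]
tool_rot: [-179.9, 0.0, -175.8]
force: [-0.4, 0.0, -1.6]
width: 0.0258
time_s: 12.15
position: [0.5896, 0.2687, 0.0462]
tool_rot: [-179.9, 0.1, -175.8]
force: [-0.0, -0.6, 0.4]
width: 0.0346
time_s: 12.78
position: [0.5896, 0.2688, 0.1544]
tool_rot: [-180.0, 0.2, -175.8]
force: [-0.6, -0.2, -0.4]
width: 0.0348
t=12.8 pos [0.5896 0.2688 0.1544] yaw [-180.     0.2 -175.8] w 34.8 F [-0.6 -0.2 -0.4] q6 -73
  now-axes [  8.11 -16.66  -0.29]  target-axes [  1.54 -18.46  -0.28]  turn [0.   0.04 5.3 ]
```

```bash

python3 -m jog '[[[0.4,-1,0,0,0,1],[0.4,-1,0,0,0,1],[0.3,-1,0,0,0,1],[0.2,-1,0,0,0,1],[0.1,-1,0,0,0,1]]]' 1 >/dev/null
python3 -m jog '[[[0.1,-1,0,0,0,0.3],[0,-1,0,0,0,0],[0,-1,0,0,0,0],[0,-1,0,0,0,0],[0,-1,0,0,0,0]]]' >/dev/null
python3 -m jog '[[[0,-1,0,0,0,0],[0,-1,0,0,0,0],[0,-1,0,0,0,0],[0,-1,0,0,0,0],[0,-1,0,0,0,0]]]' >/dev/null
python3 tgt.py .4522 -.0753 .1 163
```

```text
t=14.7 pos [ 0.49   -0.0322  0.1673] yaw [179.5   0.9 162.5] w 94.1 F [-1.   0.2  0.2] q6 -81
  now-axes [ 1.21 -2.65  3.32]  target-axes [ 1.18 -2.61  3.37]  turn [ 0.13  0.24 -0.12]
```

```bash
python3 - <<'E'
from meas import *
c=viewer.camera("top"); d=viewer.camera("scene"); s=6
roi=(92,140,160,215); z=zoom(c,*roi,s); cv2.imwrite("pics/p3.png",z)
p,a,w,dd=piece(c,dark(z),s,roi[0],roi[1],.036,.04); print(p,a,w,dd)
E
```

```text
[0.59094923 0.27205888] 4.8376217 88.75614581466785 24.836448666589213
```

```bash

python3 -m jog '[[[0.4,-0.9,1,0.1,0.2,-0.1],[0.4,-0.9,1,0,0,0],[0.4,-0.8,1,0,0,0],[0,0,0.7,0,0,0],[0,0,0,0,0,0]]]' >/dev/null
python3 tgt.py .4522 -.0753 .006 163
```

```text
t=15.4 pos [ 0.4521 -0.0752  0.0917] yaw [179.8   0.2 162.9] w 93.9 F [-0.2 -0.1 -0.2] q6 -87
  now-axes [ 0.01 -0.01  4.28]  target-axes [-0.01 -0.    4.28]  turn [ 0.04  0.06 -0.04]
```

```bash

python3 -m jog '[[[0,0,1,0,0,0],[0,0,1,0,0,0],[0,0,1,0,0,0],[0,0,1,0,0,0],[0,0,0.2,0,0,0]]]'
python3 -m jog '[[[0,0,0,0,0,0],[0,0,0,0,0,0],[0,0,0,0,0,0],[0,0,0,0,0,0],[0,0,0,0,0,0]]]' -1 25
python3 tgt.py .5950 .2053 .15 184.27
```

```text
time_s: 16.0
position: [0.4579, -0.073, 0.0092]
tool_rot: [179.8, 0.6, 163.0]
force: [-0.1, -0.3, -0.0]
width: 0.0939
time_s: 16.62
position: [0.4596, -0.0729, 0.0117]
tool_rot: [179.8, 0.9, 163.1]
force: [-0.9, 0.4, -1.3]
width: 0.0596
t=16.6 pos [ 0.4596 -0.0729  0.0117] yaw [179.8   0.9 163.1] w 59.6 F [-0.9  0.4 -1.3] q6 -87
  now-axes [-2.53 15.3  -6.82]  target-axes [-7.79 13.37 -6.91]  turn [ 0.01  0.22 -5.3 ]
```

Closing drifted the tool about 6 mm along x and left it high, so I'll open a little, correct and grip again.

```bash

python3 -m jog '[[[0,0,0,0,0,0],[0.3,0,0.35,0,0.2,0],[0,0,0,0,0,0]]]' 0.5
python3 tgt.py .4522 -.0753 .004 163
```

```text
time_s: 17.0
position: [0.4535, -0.071, 0.0041]
tool_rot: [179.8, -0.0, 163.1]
force: [-0.4, -0.8, 1.3]
width: 0.0702
t=17.0 pos [ 0.4535 -0.071   0.0041] yaw [179.8  -0.  163.1] w 70.2 F [-0.4 -0.8  1.3] q6 -87
  now-axes [-0.   -0.22  0.01]  target-axes [-0.   -0.22  0.01]  turn [ 0.05 -0.    0.02]
```

```bash

python3 -m jog '[[[0,-0.15,0,0,0,0],[0,0,0,0,0,0],[0,0,0,0,0,0],[0,0,0,0,0,0],[0,0,0,0,0,0]]]' -1 30
python3 tgt.py .4522 -.0753 .004 163
```

```text
time_s: 17.62
position: [0.4525, -0.0741, 0.004]
tool_rot: [179.8, -0.0, 163.1]
force: [0.2, 0.3, -1.2]
width: 0.0594
t=17.6 pos [ 0.4525 -0.0741  0.004 ] yaw [179.8  -0.  163.1] w 59.4 F [ 0.2  0.3 -1.2] q6 -87
  now-axes [-0.   -0.06  0.  ]  target-axes [-0.   -0.06  0.  ]  turn [ 0.05 -0.01  0.02]
```

```bash

python3 -m jog '[[[0,0,-1,0,0,0],[0,0,-1,0,0,0],[0,0,-1,0,0,0],[0,0,-1,0,0,0],[0,0,-1,0,0,-0.3]]]'
python3 -m jog '[[[-0.5,0.5,-1,0,0,-1],[-0.5,1,-0.8,0,0,-1],[-0.5,1,-0.5,0,0,-1],[-0.5,1,0,0,0,-1],[-0.5,1,0,0,0,-1]]]'
python3 tgt.py .5950 .2053 .15 184.27
```

```text
time_s: 18.25
position: [0.4514, -0.0742, 0.1056]
tool_rot: [179.8, -0.2, 164.3]
force: [0.5, 0.2, -0.9]
width: 0.0596
time_s: 18.88
position: [0.5127, 0.0096, 0.1551]
tool_rot: [179.8, 0.0, -175.2]
force: [-0.3, -0.9, -1.3]
width: 0.0597
t=18.9 pos [0.5127 0.0096 0.1551] yaw [ 179.8    0.  -175.2] w 59.7 F [-0.3 -0.9 -1.3] q6 -98
  now-axes [-4.92  9.4   0.3 ]  target-axes [-4.83  9.45  0.26]  turn [0.06 0.   0.13]
```

```bash

python3 -m jog '[[[-0.5,1,0,0,0,0],[-0.5,1,0,0,0,0],[-0.5,1,0,0,0,0],[-0.5,1,0,0,0,0.1],[-0.5,1,0,0,0,0]]]' >/dev/null
python3 -m jog '[[[-0.5,1,0,0,0,0],[-0.5,1,0.5,0,0,0],[-0.5,1,1,0,0,0],[-0.5,1,1,0,0,0],[-0.3,0.3,0.8,0,0,0]]]'
python3 tgt.py .5950 .2053 .045 184.27
```

```text
time_s: 20.12
position: [0.5964, 0.2125, 0.0881]
tool_rot: [179.8, 0.0, -175.4]
force: [0.1, 0.8, -1.3]
width: 0.0594
t=20.1 pos [0.5964 0.2125 0.0881] yaw [ 179.8    0.  -175.4] w 59.4 F [ 0.1  0.8 -1.3] q6 -78
  now-axes [ 0.1  -0.36  2.15]  target-axes [ 0.1  -0.35  2.15]  turn [0.06 0.01 0.08]
```

```bash

python3 -m jog '[[[0.1,-0.35,0,0,0,0.1],[0,-0.05,0.7,0,0,0],[0,0,0.8,0,0,0],[0,0,0.5,0,0,0]]]'
python3 tgt.py .5950 .2053 .040 184.27
```

```text
time_s: 20.62
position: [0.595, 0.2023, 0.046]
tool_rot: [179.8, 0.0, -175.9]
force: [-1.2, -0.2, -1.6]
width: 0.0598
t=20.6 pos [0.595  0.2023 0.046 ] yaw [ 179.8    0.  -175.9] w 59.8 F [-1.2 -0.2 -1.6] q6 -79
  now-axes [-0.01  0.15  0.3 ]  target-axes [-0.01  0.15  0.3 ]  turn [ 0.06  0.01 -0.05]
```

```bash

python3 -m jog '[[[0,0.15,0.25,0,0,0],[0,0,0,0,0,0]]]'
python3 -m jog '[[[0,0,0,0,0,0],[0,0,0,0,0,0],[0,0,0,0,0,0]]]' 0.45
python3 -m jog '[[[0,0,-1,0,0,0],[0,0,-1,0,0,0],[0,0,-1,0,0,0],[0,0,-1,0,0,0],[0,0,-1,0,0,0]]]'
python3 tgt.py .6181 -.3095 .15 193
```

```text
time_s: 20.88
position: [0.5947, 0.2053, 0.0401]
tool_rot: [179.8, 0.0, -175.9]
force: [0.5, -0.3, -0.3]
width: 0.0598
time_s: 21.25
position: [0.5951, 0.2057, 0.0409]
tool_rot: [179.8, 0.1, -175.9]
force: [-0.5, 0.5, 0.4]
width: 0.0679
time_s: 21.88
position: [0.5952, 0.2053, 0.1495]
tool_rot: [179.7, 0.2, -175.9]
force: [0.4, 0.1, -0.7]
width: 0.0679
t=21.9 pos [0.5952 0.2053 0.1495] yaw [ 179.7    0.2 -175.9] w 67.9 F [ 0.4  0.1 -0.7] q6 -79
  now-axes [  0.69 -25.76  -0.15]  target-axes [  4.67 -25.34  -0.03]  turn [ 0.06  0.07 -2.23]
```

```bash

python3 -m jog '[[[0,-1,0,0,0,-0.5],[0,-1,0,0,0,-0.5],[0,-1,0,0,0,-0.5],[0,-1,0,0,0,-0.5],[0,-1,0,0,0,-0.2]]]' 1 >/dev/null
python3 -m jog '[[[0.2,-1,0,0,0,0],[0.2,-1,0,0,0,0],[0.2,-1,0,0,0,0],[0.2,-1,0,0,0,0],[0.2,-1,0,0,0,0]]]' >/dev/null
python3 -m jog '[[[0.2,-1,0,0,0,0],[0.2,-1,0,0,0,0],[0.2,-1,0,0,0,0],[0.2,-1,0,0,0,0],[0.2,-1,0,0,0,0]]]' >/dev/null
python3 -m jog '[[[0.2,-1,0,0,0,0],[0.2,-1,0,0,0,0],[0.2,-1,0,0,0,0],[0.2,-1,0,0,0,0],[0.2,-1,0,0,0,0]]]' >/dev/null
python3 tgt.py .6181 -.3095 .1 193
python3 - <<'E'
from meas import *
c=viewer.camera("top"); d=viewer.camera("scene"); s=6
roi=(92,140,190,215); z=zoom(c,*roi,s); cv2.imwrite("pics/p4.png",z)
p,a,w,dd=piece(c,pine(z),s,roi[0],roi[1],.036,.02,1); print(p,a,w,dd)
E
```

```text
t=24.4 pos [ 0.622  -0.2212  0.1603] yaw [ 179.8    1.1 -166.8] w 93.6 F [0.2 0.4 0.6] q6 -127
  now-axes [ 1.26 -4.26  2.98]  target-axes [ 1.18 -4.26  3.02]  turn [0.05 0.27 0.06]
[0.59662358 0.2097583 ] 4.523737 92.31005092102373 60.10650119104477
```

View pics/p4.png

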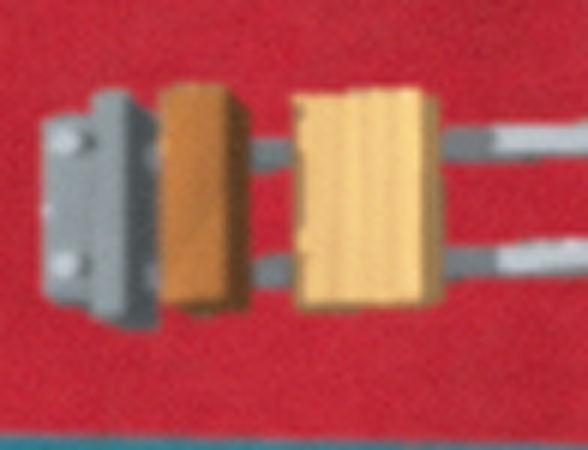

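Both pieces lie square across the rails with their ends in line, rows ~88 and ~304. The narrow board is next.

```bash

python3 -m jog '[[[0.25,-1,0.8,0,0.3,0],[0.25,-1,0.8,0,0,0],[0.25,-1,0.8,0,0,0],[0.25,-1,0.5,0,0,0],[0.1,-0.2,0,0,0,0]]]' >/dev/null
python3 tgt.py .6181 -.3095 .004 193
```

```text
t=25.1 pos [ 0.6198 -0.3123  0.0987] yaw [ 1.798e+02 -1.000e-01 -1.668e+02] w 93.9 F [-0.1  0.3  0.4] q6 -133
  now-axes [0.04 0.13 4.74]  target-axes [0.05 0.15 4.74]  turn [ 0.06 -0.02  0.05]
```

```bash

python3 -m jog '[[[0.05,0.1,1,0,0,0],[0,0,1,0,0,0],[0,0,1,0,0,0],[0,0,0.9,0,0,0],[0,0,0.5,0,0,0]]]'
python3 tgt.py .6181 -.3095 .004 193
```

```text
time_s: 25.72
position: [0.6194, -0.3107, 0.0086]
tool_rot: [179.9, 0.1, -166.8]
force: [0.1, -0.1, 0.8]
width: 0.0939
t=25.7 pos [ 0.6194 -0.3107  0.0086] yaw [ 1.799e+02  1.000e-01 -1.668e+02] w 93.9 F [ 0.1 -0.1  0.8] q6 -133
  now-axes [0.05 0.07 0.23]  target-axes [0.05 0.07 0.23]  turn [0.03 0.02 0.05]
```

```bash

python3 -m jog '[[[0.05,0.05,0.2,0,0,0],[0,0,0,0,0,0],[0,0,0,0,0,0],[0,0,0,0,0,0],[0,0,0,0,0,0]]]' -1 30
python3 -m jog '[[[0,0,0,0,0,0]]]'
python3 tgt.py .6181 -.3095 .004 193
```

```text
time_s: 26.35
position: [0.6188, -0.3101, 0.0055]
tool_rot: [180.0, 0.2, -166.8]
force: [-0.4, -0.8, -1.7]
width: 0.0476
time_s: 26.48
position: [0.6188, -0.3102, 0.0056]
tool_rot: [180.0, 0.2, -166.8]
force: [0.5, 0.7, -1.9]
width: 0.0476
t=26.5 pos [ 0.6188 -0.3102  0.0056] yaw [ 180.     0.2 -166.8] w 47.6 F [ 0.5  0.7 -1.9] q6 -133
  now-axes [0.03 0.04 0.08]  target-axes [0.03 0.04 0.08]  turn [0.01 0.04 0.05]
```

```bash

python3 -m jog '[[[0,0,-1,0,0,0],[0,0,-1,0,0,0],[0,0,-1,0,0,0],[0,0.5,-1,0,0,0],[0,1,-1,0,0,0.4]]]' >/dev/null
python3 -m jog '[[[0,1,-1,0,0,0.5],[0,1,-1,0,0,0.5],[0,1,-0.4,0,0,0.5],[0,1,0,0,0,0.3],[0,1,0,0,0,0]]]' >/dev/null
python3 -m jog '[[[0,1,0,0,0,0],[0,1,0,0,0,0],[0,1,0,0,0,0],[0,1,0,0,0,0],[0,1,0,0,0,0]]]' >/dev/null
python3 -m jog '[[[0,1,0,0,0,0],[0,1,0,0,0,0],[0,1,0,0,0,0],[0,1,0,0,0,0],[0,1,0,0,0,0]]]'
python3 tgt.py .602 .132 .1 184.27
```

```text
time_s: 28.98
position: [0.5812, 0.0379, 0.1705]
tool_rot: [-179.9, 0.6, -175.8]
force: [-0.6, -0.3, -0.9]
width: 0.0477
t=29.0 pos [0.5812 0.0379 0.1705] yaw [-179.9    0.6 -175.8] w 47.7 F [-0.6 -0.3 -0.9] q6 -94
  now-axes [-1.34  4.63  3.53]  target-axes [-1.39  4.62  3.53]  turn [-0.03  0.14 -0.02]
```

```bash

python3 -m jog '[[[-0.3,1,0,0,0.15,0],[-0.3,1,0.5,0,0,0],[-0.3,1,0.9,0,0,0],[-0.3,1,1,0,0,0],[-0.1,0.3,1,0,0,0]]]'
python3 tgt.py .602 .132 .0415 184.27
```

```text
time_s: 29.6
position: [0.6012, 0.1331, 0.0979]
tool_rot: [-179.9, 0.0, -175.7]
force: [0.6, -0.2, -1.1]
width: 0.0473
t=29.6 pos [0.6012 0.1331 0.0979] yaw [-179.9    0.  -175.7] w 47.3 F [ 0.6 -0.2 -1.1] q6 -85
  now-axes [-0.04 -0.05  2.82]  target-axes [-0.04 -0.06  2.82]  turn [-0.03  0.   -0.  ]
```

```bash

python3 -m jog '[[[0,-0.05,1,0,0,0],[0,0,1,0,0,0],[0,0,0.5,0,0,0]]]'
python3 tgt.py .602 .132 .0415 184.27
```

```text
time_s: 29.98
position: [0.5995, 0.1345, 0.0409]
tool_rot: [-179.8, -0.3, -175.7]
force: [-5.2, -6.9, 35.4]
width: 0.048
t=30.0 pos [0.5995 0.1345 0.0409] yaw [-179.8   -0.3 -175.7] w 48.0 F [-5.2 -6.9 35.4] q6 -85
  now-axes [-0.12 -0.14 -0.03]  target-axes [-0.12 -0.14 -0.03]  turn [-0.04 -0.07  0.01]
```

```bash

python3 -m jog '[[[-0.05,-0.05,-0.03,0,0,0]]]'
python3 -m jog '[[[0,0,0,0,0,0],[0,0,0,0,0,0],[0,0,0,0,0,0]]]' 0.19
python3 tgt.py .602 .132 .0415 184.27
python3 -m jog '[[[0,0,-1,0,0,0],[0,0,-1,0,0,0],[0,0,-1,0,0,0],[0,0,-1,0,0,0],[0,0,-1,0,0,0]]]'
python3 tgt.py .4756 -.3031 .15 172.4
```

```text
time_s: 30.1
position: [0.6003, 0.1341, 0.0405]
tool_rot: [-179.8, -0.3, -175.7]
force: [0.7, -0.2, -1.2]
width: 0.0472
time_s: 30.48
position: [0.6006, 0.1345, 0.0407]
tool_rot: [-179.8, -0.3, -175.7]
force: [-0.8, -0.4, -0.7]
width: 0.0564
t=30.5 pos [0.6006 0.1345 0.0407] yaw [-179.8   -0.3 -175.7] w 56.4 F [-0.8 -0.4 -0.7] q6 -85
  now-axes [-0.06 -0.13 -0.04]  target-axes [-0.06 -0.13 -0.04]  turn [-0.04 -0.07  0.01]
time_s: 31.1
position: [0.6014, 0.1348, 0.1496]
tool_rot: [-179.9, -0.1, -175.7]
force: [-0.4, -0.9, -0.1]
width: 0.056
t=31.1 pos [0.6014 0.1348 0.1496] yaw [-1.799e+02 -1.000e-01 -1.757e+02] w 56.0 F [-0.4 -0.9 -0.1] q6 -85
  now-axes [  7.91 -21.36   0.04]  target-axes [ 3.340e+00 -2.253e+01 -2.000e-02]  turn [-0.04 -0.02  2.98]
```

```bash

python3 -m jog '[[[0.3,-1,0,0,0,0.6],[0.3,-1,0,0,0,0.6],[0.2,-1,0,0,0,0.6],[0.2,-1,0,0,0,0.6],[0.2,-1,0,0,0,0.6]]]' 1 >/dev/null
python3 -m jog '[[[0.2,-1,0,0,0,0],[0.2,-1,0,0,0,0],[0.2,-1,0,0,0,0],[0.2,-1,0,0,0,0],[0.2,-1,0,0,0,0]]]' >/dev/null
python3 -m jog '[[[0.2,-1,0,0,0,0],[0.2,-1,0,0,0,0],[0.2,-1,0,0,0,0],[0.2,-1,0,0,0,0],[0.2,-1,0,0,0,0]]]' >/dev/null
python3 -m jog '[[[0.2,-1,0,0,0,0],[0.2,-1,0,0,0,0],[0.2,-1,0,0,0,0],[0.1,-1,0,0,0,0],[0,-1,0,0,0,0]]]' >/dev/null
python3 tgt.py .4756 -.3031 .1 172.4
python3 - <<'E'
from meas import *
c=viewer.camera("top"); s=6
roi=(152,140,200,215); z=zoom(c,*roi,s); roi2=(92,140,215,215); cv2.imwrite("pics/p5.png",zoom(c,*roi2,s))
m=pine(z); p=[];
n,lab,st,ce=cv2.connectedComponentsWithStats(m)
for i in range(1,n):
    if st[i,4]>3000:
        x,y=st[i,:2]; print("comp",st[i]); print(piece(c,np.uint8(lab==i)*255,s,roi[0],roi[1],.036,.02,1))
E
```

```text
t=33.6 pos [ 0.4648 -0.2795  0.151 ] yaw [-179.9   -0.   171.5] w 94.1 F [ 0.  -0.2 -0.4] q6 -116
  now-axes [-0.71 -1.08  2.55]  target-axes [-0.69 -1.1   2.55]  turn [-0.03 -0.01 -0.22]
comp [    0    88    80   218 15583]
(array([0.5965517 , 0.19576538]), np.float32(3.6875503), np.float64(94.34041421819039), np.float64(31.441517177772134))
comp [  112    88   124   219 24235]
(array([0.59949703, 0.1399748 ]), np.float32(2.7620819), np.float64(92.60583560897861), np.float64(50.65017183691349))
```

View pics/p5.png

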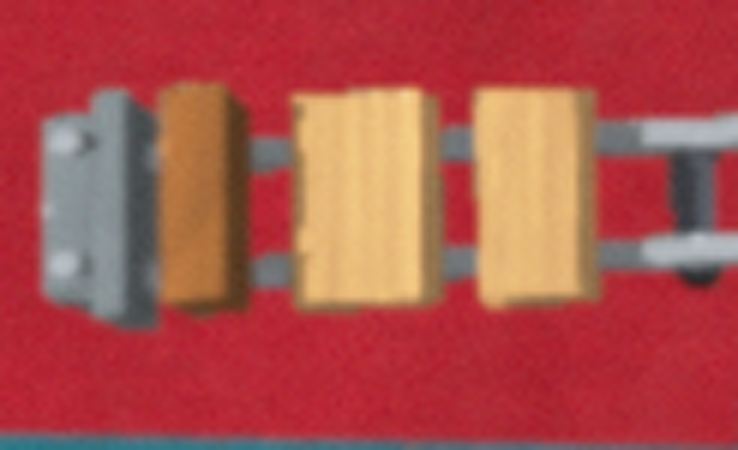

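The narrow board is in order, but sits about 2 mm low in x (its top row is 88, and rail slope predicts ~83). I'll trim that later. Next is the grooved block.

```bash

python3 -m jog '[[[-0.6,-0.9,0.6,0,0,-0.2],[-0.1,-0.2,1,0,0,0],[0,0,1,0,0,0],[0,0,0.9,0,0,0],[0,0,0,0,0,0]]]' >/dev/null
python3 tgt.py .4756 -.3031 .012 172.4
```

```text
t=34.3 pos [ 0.4745 -0.3081  0.079 ] yaw [-179.8   -0.   172.2] w 93.9 F [-0.3 -0.5 -0.5] q6 -119
  now-axes [-0.02  0.27  3.35]  target-axes [-0.02  0.26  3.35]  turn [-0.04 -0.   -0.04]
```

```bash

python3 -m jog '[[[0,0.25,0,0,0,0],[0,0,0.5,0,0,0],[0,0,0.9,0,0,0],[0,0,1,0,0,0],[0,0,0.7,0,0,0]]]' 0.5
python3 tgt.py .4756 -.3031 .012 172.4
```

```text
time_s: 34.9
position: [0.4761, -0.3036, 0.0156]
tool_rot: [-179.7, 0.2, 172.3]
force: [-0.3, 0.3, -0.1]
width: 0.0701
t=34.9 pos [ 0.4761 -0.3036  0.0156] yaw [-179.7    0.2  172.3] w 70.1 F [-0.3  0.3 -0.1] q6 -118
  now-axes [0.03 0.02 0.18]  target-axes [0.03 0.02 0.18]  turn [-0.07  0.04 -0.03]
```

```bash

python3 -m jog '[[[0,0,0.15,-0.05,0,0],[0,0,0,0,0,0],[0,0,0,0,0,0],[0,0,0,0,0,0],[0,0,0,0,0,0]]]' -1 25
python3 -m jog '[[[0,0,0,0,0,0]]]'
python3 tgt.py .4756 -.3031 .012 172.4
```

```text
time_s: 35.52
position: [0.4762, -0.3037, 0.0124]
tool_rot: [-180.0, 0.2, 172.3]
force: [-0.6, -0.1, -0.8]
width: 0.036
time_s: 35.65
position: [0.4762, -0.3037, 0.0126]
tool_rot: [-179.9, 0.2, 172.3]
force: [-0.1, -0.4, -2.1]
width: 0.0363
t=35.6 pos [ 0.4762 -0.3037  0.0126] yaw [-179.9    0.2  172.3] w 36.3 F [-0.1 -0.4 -2.1] q6 -119
  now-axes [0.04 0.02 0.03]  target-axes [0.04 0.02 0.03]  turn [-0.01  0.05 -0.03]
```

```bash

python3 -m jog '[[[0,0,-1,0,0,0],[0,0,-1,0,0,0],[0,0,-1,0,0,0],[0,0,-1,0,0,0],[0,0,-1,0,0,0]]]' >/dev/null
python3 -m jog '[[[-0.4,0.5,-1,0,0,-0.6],[-0.4,1,-1,0,0,-0.6],[-0.4,1,-0.3,0,0,-0.6],[-0.4,1,0,0,0,-0.6],[-0.4,1,0,0,0,-0.6]]]' >/dev/null
python3 -m jog '[[[-0.5,1,0,0,0,0],[-0.5,1,0,0,0,0],[-0.5,1,0,0,0,0],[-0.5,1,0,0,0,0],[-0.5,1,0,0,0,0]]]' >/dev/null
python3 -m jog '[[[-0.5,1,0,0,0,0],[-0.5,1,0,0,0,0],[-0.5,1,0,0,0,0],[-0.5,1,0,0,0,0],[-0.5,1,0,0,0,0]]]' >/dev/null
python3 tgt.py .606 .0705 .1 184.27
```

```text
t=38.1 pos [0.6051 0.001  0.1635] yaw [-1.800e+02  1.000e-01 -1.755e+02] w 35.8 F [ 0.  -0.5 -1.3] q6 -98
  now-axes [-0.31  3.46  3.17]  target-axes [-0.3   3.46  3.18]  turn [-0.01  0.03  0.07]
```

```bash

python3 -m jog '[[[-0.1,1,0,0,0,0],[-0.1,1,0,0,0,0.1],[-0.1,1,0.6,0,0,0],[0,0.4,1,0,0,0],[0,0,1,0,0,0]]]'
python3 tgt.py .606 .0705 .0486 184.27
```

```text
time_s: 38.78
position: [0.6058, 0.0757, 0.1094]
tool_rot: [-180.0, 0.2, -175.7]
force: [-0.5, 0.2, -1.5]
width: 0.036
t=38.8 pos [0.6058 0.0757 0.1094] yaw [-180.     0.2 -175.7] w 36.0 F [-0.5  0.2 -1.5] q6 -91
  now-axes [ 0.02 -0.26  3.04]  target-axes [ 0.01 -0.26  3.04]  turn [-0.01  0.04 -0.  ]
```

```bash

python3 -m jog '[[[0,-0.25,0.4,0,0,0],[0,0,0.9,0,0,0],[0,0,0.8,0,0,0],[0,0,0.4,0,0,0]]]'
python3 tgt.py .606 .0705 .0486 184.27
```

```text
time_s: 39.28
position: [0.6054, 0.071, 0.0549]
tool_rot: [-180.0, 0.0, -175.7]
force: [-0.1, 0.5, -1.5]
width: 0.0354
t=39.3 pos [0.6054 0.071  0.0549] yaw [-180.     0.  -175.7] w 35.4 F [-0.1  0.5 -1.5] q6 -91
  now-axes [-0.03 -0.03  0.32]  target-axes [-0.03 -0.03  0.32]  turn [-0.01  0.01 -0.  ]
```

```bash

python3 -m jog '[[[-0.05,0,0.25,0,0,0],[0,0,0,0,0,0]]]'
python3 -m jog '[[[0,0,0,0,0,0],[0,0,0,0,0,0],[0,0,0,0,0,0]]]' -0.09
python3 -m jog '[[[0,0,-1,0,0,0],[0,0,-1,0,0,0],[0,0,-1,0,0,0],[0,0,-1,0,0,0],[0,0,-1,0,0,0]]]'
python3 tgt.py .6006 .1345 .1 184.27
```

```text
time_s: 39.52
position: [0.6065, 0.071, 0.0492]
tool_rot: [-180.0, 0.0, -175.7]
force: [0.4, -0.0, -0.9]
width: 0.0361
time_s: 39.9
position: [0.6073, 0.0711, 0.0508]
tool_rot: [-180.0, 0.2, -175.7]
force: [-0.1, 0.7, -0.1]
width: 0.0426
time_s: 40.52
position: [0.6072, 0.0712, 0.1595]
tool_rot: [-180.0, 0.3, -175.7]
force: [-0.1, 0.2, 0.1]
width: 0.0429
t=40.5 pos [0.6072 0.0712 0.1595] yaw [-180.     0.3 -175.7] w 42.9 F [-0.1  0.2  0.1] q6 -91
  now-axes [0.11 3.18 2.97]  target-axes [0.1  3.18 2.98]  turn [-0.01  0.08 -0.  ]
```

```bash

python3 -m jog '[[[0,-1,0,0,0,0],[0,-1,0,0,0,0],[0,-1,0,0,0,0],[0,-1,0,0,0,0],[0,-1,0,0,0,0]]]' >/dev/null
python3 -m jog '[[[0,-1,0,0,0,0],[0,-1,0,0,0,0],[0,-1,0,0,0,0],[0,-1,0,0,0,0],[0,-1,0,0,0,0]]]' >/dev/null
cat > ends.py <<'E'
# end lines (clamp x) of each piece's top face, and gaps, from the top camera
from meas import *
import sys
c=viewer.camera("top"); s=6; roi=(92,140,256,215); z=zoom(c,*roi,s); cv2.imwrite(f"pics/{sys.argv[1]}.png",cv2.resize(z,None,fx=.8,fy=.8))
O=np.array([.5980,.1654]); X=np.array([.9972,.0745]); Y=np.array([-.0745,.9972])
toc=lambda p:np.c_[(p-O)@X,(p-O)@Y]*1000
for nm,f,h in (("pine",pine,.02),("dark",dark,.04)):
    m=cv2.morphologyEx(f(z),cv2.MORPH_OPEN,np.ones((9,9)))
    for k in cv2.findContours(m,cv2.RETR_EXTERNAL,cv2.CHAIN_APPROX_NONE)[0]:
        if cv2.contourArea(k)<3000: continue
        w=toc(ray(c,(k.reshape(-1,2)+.5)/s-.5+roi[:2],.036+h))
        y0,y1=w[:,1].min(),w[:,1].max(); q=w[(w[:,1]>y0+8)&(w[:,1]<y1-8)]
        up=q[q[:,0]>0]; lo=q[q[:,0]<0]
        print(nm,"y %.1f..%.1f"%(y0,y1),"far end x %.1f near end x %.1f mid %.1f"%(np.median(up[:,0]),np.median(lo[:,0]),(np.median(up[:,0])+np.median(lo[:,0]))/2), "slopes %.3f %.3f"%(np.polyfit(up[:,1],up[:,0],1)[0],np.polyfit(lo[:,1],lo[:,0],1)[0]))
E
python3 ends.py p6; python3 tgt.py .6006 .1345 .1 184.27
```

```text
pine y -54.5..-4.7 far end x 43.1 near end x -49.3 mid -3.1 slopes 0.070 -0.053
pine y 10.8..70.6 far end x 45.3 near end x -47.3 mid -1.0 slopes -0.031 -0.014
t=41.8 pos [ 0.6226 -0.1452  0.1604] yaw [-179.9    0.4 -175.9] w 42.6 F [ 0.6 -2.7  0.9] q6 -111
  now-axes [ 0.11 14.03  3.  ]  target-axes [ 0.06 14.03  3.02]  turn [-0.02  0.1  -0.03]
  return _methods._mean(a, axis=axis, dtype=dtype,
  ret = ret.dtype.type(ret / rcount)
Traceback (most recent call last):
  File "ends.py", line 14, in <module>
    print(nm,"y %.1f..%.1f"%(y0,y1),"far end x %.1f near end x %.1f mid %.1f"%(np.median(up[:,0]),np.median(lo[:,0]),(np.median(up[:,0])+np.median(lo[:,0]))/2), "slopes %.3f %.3f"%(np.polyfit(up[:,1],up[:,0],1)[0],np.polyfit(lo[:,1],lo[:,0],1)[0]))
                                                                                                                                                                                     ~~~~~~~~~~^^^^^^^^^^^^^^^^^^^
TypeError: expected non-empty vector for x
```

View pics/p6.png

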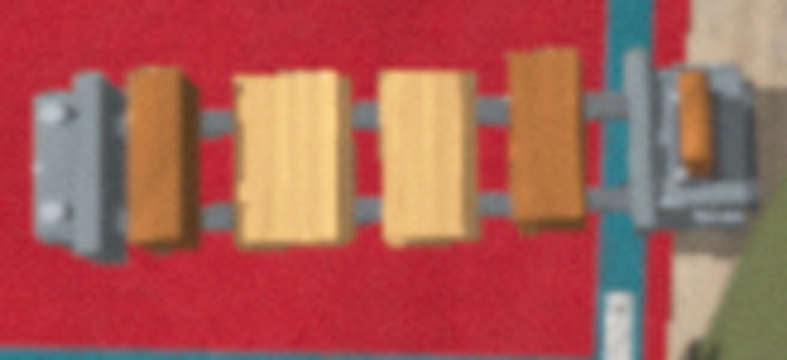

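All four are in order with gaps. The grooved block (rows 48–225) stands higher in the picture than its neighbours, partly from parallax, so I'll measure it properly.

```bash
sed -i 's/<3000/<7000/' ends.py; python3 ends.py p7 2>&1 | tail -5; python3 - <<'E'
from meas import *
c=viewer.camera("top"); s=6
O=np.array([.5980,.1654]); X=np.array([.9972,.0745]); Y=np.array([-.0745,.9972])
for n,roi,f,h,t in [("plain",(110,140,140,215),dark,.04,0),("starter",(138,140,167,215),pine,.02,1),("narrow",(168,140,194,215),pine,.02,1),("grooved",(192,140,218,215),dark,.04,0)]:
    z=zoom(c,*roi,s); p,a,w,d=piece(c,f(z),s,roi[0],roi[1],.036,h,t); print(n,"clamp xy",((p-O)@X*1000).round(1),((p-O)@Y*1000).round(1),"yaw %.1f w %.1f d %.1f"%(a,w,d))
E
```

```text
pine y -110.2..-72.2 far end x 51.4 near end x -38.8 mid 6.3 slopes -0.092 -0.038
dark y 5.3..65.5 far end x 38.8 near end x -51.8 mid -6.5 slopes 0.130 -0.007
dark y -58.1..-8.0 far end x 37.8 near end x -53.7 mid -8.0 slopes 0.062 -0.039
dark y 83.9..119.1 far end x 44.9 near end x -49.6 mid -2.3 slopes 0.102 0.064
dark y -113.0..-74.1 far end x 45.9 near end x -48.7 mid -1.4 slopes -0.076 -0.076
plain clamp xy 1.0 107.0 yaw 4.8 w 89.1 d 24.7
starter clamp xy -0.5 44.3 yaw 4.5 w 93.0 d 60.1
narrow clamp xy -2.7 -26.0 yaw 3.8 w 93.0 d 50.7
grooved clamp xy 1.7 -92.1 yaw 4.2 w 89.8 d 36.1
```

By their far ends (44.9, 45.3, 43.1 and 45.9 mm), only the narrow board is off, by 2 mm. I'll regrip it and shift it.

```bash

python3 -m jog '[[[0,1,0,0,0.1,0],[0,1,0,0,0,0],[0,1,0,0,0,0],[0,1,0,0,0,0],[0,1,0,0,0,0]]]' 0.23 >/dev/null
python3 -m jog '[[[0,1,0,0,0,0],[0,1,0,0,0,0],[0,1,0,0,0,0],[0,1,0,0,0,0],[0,1,0,0,0,0]]]' >/dev/null
python3 -m jog '[[[0,1,0,0,0,0],[0,1,0,0,0,0],[0,1,0.5,0,0,0],[0,0.8,0.5,0,0,0]]]' >/dev/null
python3 tgt.py .6006 .1345 .1 184.27
```

```text
t=43.7 pos [0.6002 0.1553 0.1397] yaw [-180.     0.  -175.7] w 57.8 F [ 0.2 -0.3 -0.4] q6 -83
  now-axes [ 0.06 -1.04  1.99]  target-axes [ 0.06 -1.04  1.99]  turn [-0.    0.01  0.02]
```

```bash

python3 -m jog '[[[0,-1,0.5,0,0,0],[0,0,0.9,0,0,0],[0,0,0.9,0,0,0]]]' >/dev/null
python3 tgt.py .6006 .1345 .041 184.27
```

```text
t=44.0 pos [0.6014 0.1355 0.09  ] yaw [-180.    -0.  -175.6] w 57.7 F [0.7 0.5 0.5] q6 -85
  now-axes [ 0.04 -0.05  2.45]  target-axes [ 0.04 -0.05  2.45]  turn [-0.   -0.01  0.02]
```

```bash

python3 -m jog '[[[0,-0.05,0.6,0,0,0],[0,0,0.8,0,0,0],[0,0,0.7,0,0,0]]]' >/dev/null
python3 tgt.py .6006 .1345 .042 184.27
python3 -m jog '[[[0,0,0.05,0,0,0],[0,0,0,0,0,0],[0,0,0,0,0,0]]]' -1 15
python3 tgt.py .6006 .1345 .042 184.27
```

```text
t=44.4 pos [0.6011 0.1341 0.0441] yaw [-1.800e+02 -1.000e-01 -1.757e+02] w 57.9 F [-0.6 -0.2  0.6] q6 -85
  now-axes [0.02 0.02 0.1 ]  target-axes [0.02 0.02 0.1 ]  turn [-0.   -0.02  0.01]
time_s: 44.8
position: [0.601, 0.1342, 0.0425]
tool_rot: [-180.0, -0.1, -175.7]
force: [0.1, 0.5, -1.0]
width: 0.0479
t=44.8 pos [0.601  0.1342 0.0425] yaw [-1.800e+02 -1.000e-01 -1.757e+02] w 47.9 F [ 0.1  0.5 -1. ] q6 -85
  now-axes [0.02 0.01 0.02]  target-axes [0.02 0.01 0.02]  turn [-0.   -0.03  0.02]
```

```bash

python3 -m jog '[[[-0.12,0,0,0,0,0],[0,0,0,0,0,0]]]'
python3 tgt.py .603 .1344 .042 184.27
```

```text
time_s: 45.05
position: [0.6039, 0.1345, 0.0432]
tool_rot: [-180.0, -0.1, -175.7]
force: [-0.2, 0.3, -0.9]
width: 0.0477
t=45.0 pos [0.6039 0.1345 0.0432] yaw [-1.800e+02 -1.000e-01 -1.757e+02] w 47.7 F [-0.2  0.3 -0.9] q6 -85
  now-axes [ 0.04 -0.    0.06]  target-axes [ 0.04 -0.    0.06]  turn [-0.   -0.02  0.01]
```

```bash

python3 -m jog '[[[0.05,0,0.05,0,0,0]]]'
python3 -m jog '[[[0,0,0,0,0,0],[0,0,0,0,0,0],[0,0,0,0,0,0]]]' 0.21
python3 -m jog '[[[0,0,-1,0,0,0],[0,0,-1,0,0,0],[0,0,-1,0,0,0],[0,0,-1,0,0,0],[0,0,-1,0,0,0]]]' >/dev/null
python3 -m jog '[[[0,-1,0,0,0,0],[0,-1,0,0,0,0],[0,-1,0,0,0,0],[0,-1,0,0,0,0],[0,-1,0,0,0,0]]]' -0.15 >/dev/null
python3 -m jog '[[[0,-1,0,0,0,0],[0,-0.8,0,0,0,0]]]' >/dev/null
python3 tgt.py .6095 -.0045 .125 184.27
python3 ends.py p8 2>&1 | grep pine
```

```text
time_s: 45.18
position: [0.6029, 0.1344, 0.0423]
tool_rot: [-180.0, -0.1, -175.7]
force: [0.8, -0.6, -1.7]
width: 0.0478
time_s: 45.55
position: [0.603, 0.1344, 0.0425]
tool_rot: [-180.0, -0.0, -175.7]
force: [0.5, -0.2, -0.0]
width: 0.0568
t=47.0 pos [ 0.6139 -0.0115  0.1514] yaw [ 1.800e+02  1.000e-01 -1.757e+02] w 40.0 F [0.6 0.5 0.4] q6 -99
  now-axes [0.19 0.36 1.32]  target-axes [0.19 0.36 1.32]  turn [0.   0.03 0.  ]
pine y 11.1..70.6 far end x 45.2 near end x -47.0 mid -0.9 slopes -0.033 0.019
pine y 99.9..125.8 far end x 50.6 near end x -40.4 mid 5.1 slopes 0.006 -0.174
pine y -46.3..-4.3 far end x 45.4 near end x -28.3 mid 8.5 slopes 1.516 -1.967
```

The narrow board's far end is now at 45.4 mm, in line with the starter's 45.2. Now the jaw grip.

```bash

python3 -m jog '[[[0.2,0.35,0.8,0,0,0],[0,0,0.8,0,0,0]]]' >/dev/null
python3 tgt.py .6095 -.0045 .069 184.27
python3 - <<'E'
from h import *
cv2.imwrite("pics/p9.png",zoom(viewer.camera("scene"),190,110,330,225,5))
E
```

```text
t=47.4 pos [ 0.6094 -0.0058  0.1181] yaw [-180.     0.2 -175.8] w 40.1 F [ 0.7 -0.9 -0.3] q6 -98
  now-axes [0.   0.07 2.45]  target-axes [-0.01  0.07  2.45]  turn [-0.    0.05 -0.02]
```

View pics/p9.png

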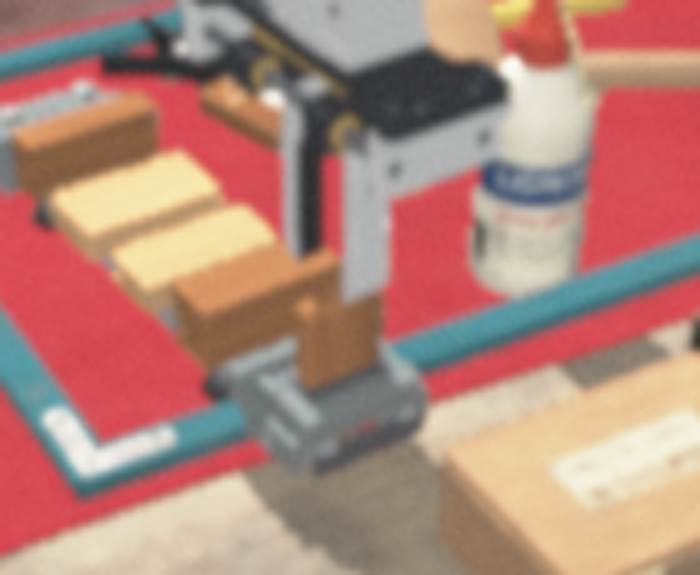

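The fingers straddle the grip (crop 340,340), and all four pieces lie flat on the rails. Descending to pinch.

```bash

python3 -m jog '[[[0,0.05,0.9,0,0,0],[0,0,0.9,0,0,0],[0,0,0.55,0,0,0]]]'
python3 -m jog '[[[0,0,0,0,0,0],[0,0,0,0,0,0],[0,0,0,0,0,0],[0,0,0,0,0,0]]]' -1 25
python3 tgt.py .6006 .107 .069 184.27
```

```text
time_s: 47.78
position: [0.6083, -0.0033, 0.0657]
tool_rot: [180.0, -0.0, -175.7]
force: [0.0, 0.1, 0.2]
width: 0.0395
time_s: 48.28
position: [0.6083, -0.0035, 0.0655]
tool_rot: [180.0, -0.0, -175.7]
force: [2.3, -0.6, -6.6]
width: 0.0161
t=48.3 pos [ 0.6083 -0.0035  0.0655] yaw [ 180.    -0.  -175.7] w 16.1 F [ 2.3 -0.6 -6.6] q6 -98
  now-axes [-0.03  5.54 -0.17]  target-axes [-0.03  5.54 -0.17]  turn [ 0.   -0.01  0.01]
```

```bash

python3 -m jog '[[[0,0.4,0,0,0,0],[0,0.4,0,0,0,0],[0,0.4,0,0,0,0],[0,0.4,0,0,0,0],[0,0.4,0,0,0,0]]]'
python3 -m jog '[[[0,0.4,0,0,0,0],[0,0.4,0,0,0,0],[0,0.4,0,0,0,0]]]'
python3 tgt.py .6006 .107 .0655 184.27
python3 - <<'E'
from h import *
cv2.imwrite("pics/p10.png",zoom(viewer.camera("scene"),180,105,300,205,5))
E
```

```text
time_s: 48.9
position: [0.6053, 0.0385, 0.0655]
tool_rot: [-180.0, -0.0, -175.7]
force: [2.8, -4.3, -5.0]
width: 0.0159
time_s: 49.28
position: [0.6034, 0.064, 0.0656]
tool_rot: [-179.9, -0.0, -175.7]
force: [2.8, -4.8, -4.9]
width: 0.0158
t=49.3 pos [0.6034 0.064  0.0656] yaw [-179.9   -0.  -175.7] w 15.8 F [ 2.8 -4.8 -4.9] q6 -92
  now-axes [-0.02  2.15  0.  ]  target-axes [-0.02  2.15  0.  ]  turn [-0.01 -0.    0.01]
```

View pics/p10.png

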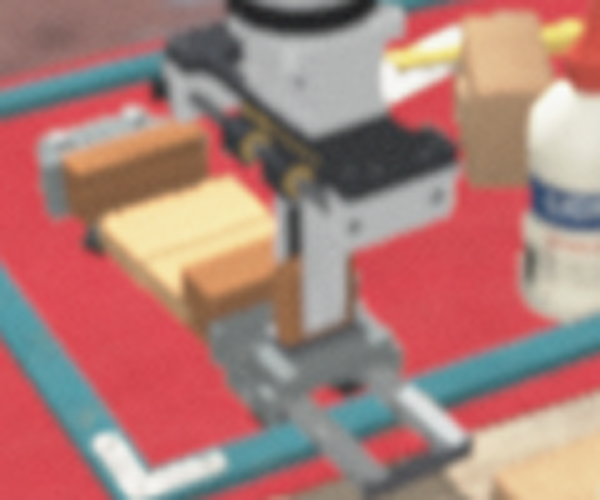

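The joints are meeting: narrow against starter at crop (190,235), and the grooved block at the narrow board. I'll keep going gently and watch the force.

```bash

python3 -m jog '[[[0,0.4,0,0,0,0],[0,0.3,0,0,0,0],[0,0.3,0,0,0,0],[0,0.3,0,0,0,0]]]'
python3 -m jog '[[[0,0.2,0,0,0,0],[0,0.2,0,0,0,0]]]'
python3 tgt.py .6006 .107 .0655 184.27
```

```text
time_s: 49.82
position: [0.6013, 0.0915, 0.0656]
tool_rot: [-179.9, -0.0, -175.7]
force: [2.7, -6.1, -5.9]
width: 0.0158
time_s: 50.08
position: [0.6007, 0.0997, 0.0656]
tool_rot: [-179.9, -0.0, -175.7]
force: [3.3, -5.4, -4.4]
width: 0.0157
t=50.1 pos [0.6007 0.0997 0.0656] yaw [-179.9   -0.  -175.7] w 15.7 F [ 3.3 -5.4 -4.4] q6 -88
  now-axes [-0.02  0.37  0.  ]  target-axes [-0.02  0.37  0.  ]  turn [-0.02 -0.    0.  ]
```

```bash

python3 -m jog '[[[0,0.15,0,0,0,0],[0,0.15,0,0,0,0]]]'
python3 -m jog '[[[0,0.1,0,0,0,0]]]'
python3 -m jog '[[[0,0.1,0,0,0,0]]]'
python3 -m jog '[[[0,0.1,0,0,0,0]]]'
```

```text
time_s: 50.32
position: [0.6003, 0.1057, 0.0655]
tool_rot: [-179.9, -0.0, -175.7]
force: [2.9, -5.0, -3.8]
width: 0.0158
time_s: 50.45
position: [0.6002, 0.1072, 0.0656]
tool_rot: [-179.8, -0.0, -175.7]
force: [2.9, -16.2, -4.4]
width: 0.0159
time_s: 50.58
position: [0.6002, 0.1072, 0.0656]
tool_rot: [-179.7, -0.0, -175.8]
force: [2.9, -24.3, -3.2]
width: 0.0159
time_s: 50.7
position: [0.6002, 0.1071, 0.0655]
tool_rot: [-179.5, -0.1, -175.8]
force: [1.6, -19.4, -2.7]
width: 0.0157
```

```bash

python3 -m jog '[[[0,0.15,0,0,0,0],[0,0.15,0,0,0,0]]]'
python3 -m jog '[[[0,0,0,0,0,0],[0,0,0,0,0,0],[0,0,0,0,0,0]]]' -0.3
python3 -m jog '[[[0,0,-0.8,0,0,0],[0,0,-1,0,0,0],[0,0,-1,0,0,0],[0,0,-1,0,0,0],[0,0,-1,0,0,0]]]'
python3 -m jog '[[[0,-1,0,0,0,0],[0,-1,0,0,0,0],[0,-1,0,0,0,0],[0,-1,0,0,0,0],[0,-1,0,0,0,0]]]' >/dev/null
python3 -m jog '[[[0,-1,0,0,0,0],[0,-1,0,0,0,0],[0,-1,0,0,0,0],[0,-1,0,0,0,0],[0,-1,0,0,0,0]]]'
python3 ends.py p11 2>&1 | grep y; python3 - <<'E'
from h import *
a=zoom(viewer.camera("top"),95,140,225,215,6); b=zoom(viewer.camera("scene"),170,105,300,180,6)
cv2.imwrite("pics/p12.png",cv2.resize(np.vstack([a,b]),None,fx=.66,fy=.66))
E
```

```text
time_s: 50.95
position: [0.6002, 0.107, 0.0655]
tool_rot: [-179.0, -0.1, -176.0]
force: [1.8, -26.0, -2.2]
width: 0.0166
time_s: 51.32
position: [0.6004, 0.1077, 0.0664]
tool_rot: [-179.1, -0.1, -176.0]
force: [0.7, -0.8, 0.0]
width: 0.0328
time_s: 51.95
position: [0.6002, 0.1109, 0.1696]
tool_rot: [-179.2, 0.0, -175.9]
force: [0.3, 0.1, 0.7]
width: 0.033
time_s: 53.2
position: [0.6151, -0.1028, 0.173]
tool_rot: [-179.2, 0.0, -175.9]
force: [-0.5, -1.0, 0.6]
width: 0.0329
pine y 119.1..144.3 far end x 48.9 near end x -40.4 mid 4.3 slopes 0.043 0.007
pine y -16.9..108.9 far end x 45.6 near end x -42.0 mid 1.8 slopes -0.064 0.128
dark y -22.7..136.3 far end x 40.3 near end x -51.1 mid -5.4 slopes -0.038 -0.007
```

View pics/p12.png

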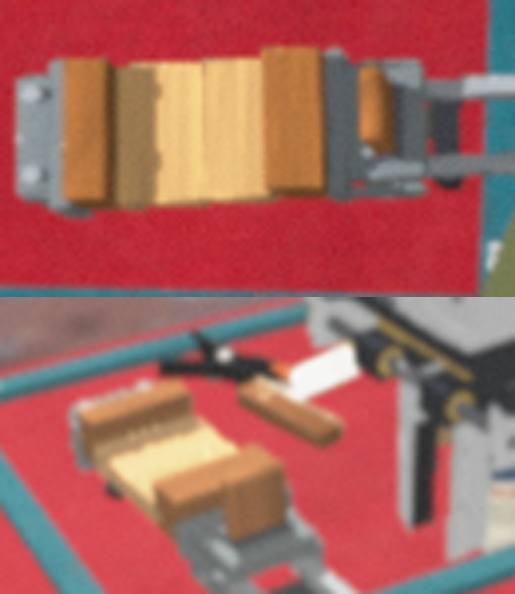

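All joints look closed and the ends are in line, and the jaw stopped hard at 111 mm of travel. Last check: has the tin stayed put?

```bash
python3 - <<'E'
from h import *
a=cv2.imread("pics/scene0.png"); b=viewer.camera("scene")["frame"]
for f in (a,b):
    h=cv2.cvtColor(f,cv2.COLOR_BGR2HSV)[230:285,215:262]; m=cv2.inRange(h,(60,60,20),(95,255,255)); M=cv2.moments(m,True); print(M['m00'],M['m10']/max(M['m00'],1)+215,M['m01']/max(M['m00'],1)+230)
print("mean diff",np.abs(a[230:285,215:262].astype(int)-b[230:285,215:262]).mean(), arm.sense()['force'].round(1))
E
```

```text
240.0 238.35416666666666 265.4125
232.0 238.11206896551724 265.57327586206895
mean diff 9.753191489361702 [-0.9  0.1  0.4]
```

```bash
python3 -c "
from rig import close_job
print(close_job())"
```

```text
the job is handed in; nothing more can be done
None
```

I clamped up the panel dry and handed it in at about 53 s. From the fixed jaw, the order is plain block, starter board, narrow board, grooved block.

- **Closing:** the sliding jaw went up about 111 mm and stopped hard at 24–26 N. With the estimated 7 mm starting travel that reads about 0.118, against 0.117 expected. I then opened the gripper, lifted it clear and moved the arm away.
- **Regrips:** I gripped the starter board a second time before lifting it, because the first grip was off-centre and high. I also shifted the narrow board about 2 mm once on the rails to line its end up.
- **Last checks:** the final pictures show the four pieces flat on the rails, with no visible gap at any joint and their ends in line. Before closing, the four far ends were measured within about 1 mm of each other. The last automatic end measurement, after closing, was no use: the colour masks merged the pieces, so the final alignment is judged by eye.
- **Force and tin:** lowering the narrow board briefly gave 35 N at the wrist. The tin's label is within 0.3 pixel of where it started in the scene camera. A raw image difference there averaged 9.8 grey levels, probably the arm's changed shadow, but I did not check that.

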